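Stroke the pill organiser's lids shut

ROBOT

A 6-joint arm with a two-finger parallel gripper is mounted at the origin on the work surface. World frame = base frame: x ahead of the robot, y to its left, z up, the work surface at z = 0. Lengths are in mm, angles in rad, forces in N, time in s.
With the tool pointing down it reaches from about 150 to 775 mm from the base axis. Payload 6.1 kg.
Tool frame: the origin (TCP) lies on the centre line of the jaws, within the pads' length; the fingertips stand 22 mm ahead of it and the grasp point (between the pads) lies 3 mm ahead of it; z points along the fingers, x is the direction in which the jaws open and shut, and the axes are right-handed (so a half turn about z gives the same grasp; the last joint's range is limited). The gripper opens to 85 mm and grips with 20 to 120 N. Pads are 22 mm wide; open, the fingers measure 114 mm over their backs; the gripper's body (76 mm by 85 mm) begins 54 mm behind the grasp point. The pads swing forward as they close: fully open they stand 13 mm farther back than shut.
Start: joints at [-1.251, 0.126, -0.04, 1.405, 0, 1.571], TCP at [165.041, -498.367, 253.295] pointing down, gripper open.
Joint ranges: [-2.72, 2.72], [-0.95, 1.95], [-1.27, 1.35], [-1.78, 2.02], [-1.46, 1.47], [-3.14, 3.14]. Speed limits (rad/s): [2.39, 2.39, 3.01, 3.14, 3.14, 3.14].

INTERFACE

Orientations are given as a unit quaternion [w, x, y, z].
In Python, from workcell import bot, grab_frame, calibration gives the robot as it stands. The module is installed in compiled form; this text tells all that it offers.
- The arm moves only by the tool step_arm, never from a script. Its argument "targets" is a list of rows, each a list of 6 numbers: the shift along the tool's x, y, z in mm, then the turn, a rotation vector about the tool's x, y, z in degrees. A call has 1 to 10 rows; each row is the pose to reach, as a shift and turn from the pose commanded when the call began, along the tool's axes at that moment; what a row does not reach only later rows make up. A row lasts 1/8 s, in which the tool goes at most 62.5 mm and 10.7 degrees, less where a joint would pass 70% of its speed; a pose out of reach is approached as far as the arm can. A call with a gripper value outside its range is refused whole. "hand" is the opening, from 0 (shut) to 1 (fully open), set as the call begins (left out, the last holds). The fingers move at their own pace and stop on an object; "newtons" is the grip in N (left out, the last holds). Time passes only in rows, so rows that repeat a pose let the fingers close. It gives the time, the measured TCP pose, the force and the opening at its end, in the units of the state.
- bot.read_state(): the state, without advancing time (a new reading comes with each control period).
- grab_frame(name): name is "scene" or "top" or "wrist"; returns (picture, depth): 400x640x3 uint8, blue, green, red; 400x640 float32, mm along the optical axis (not along the pixel's ray), 0 where there is no reading.
- calibration(name): a dict with "camera_matrix" (3x3 intrinsics, pixels), "origin" and "rotation" of the camera in the world. Camera axes: x right, y up, looking along -z (the intrinsics and any distortion apply to the point x, -y, -z); pixel columns grow to the right and rows downward; lengths in mm; the calibration is good to about 2 mm. A picture is of the moment at which its call begins: read the wrist's pose just before it. calibration takes no time and is no camera call; for the wrist camera it gives the pose at the moment of the call.
- bot.hand_in(): hands the job in, once; it reports no verdict.
The state is a dict: "time": time; "qpos": joint angles; "dq": joint speeds; "joint_efforts": joint torques, N m; "tool_pos": TCP position; "eef_rot": TCP orientation; "force": force on the tool from outside, world axes, zero at the start; "torque": the same for the moment, N m; "grip_width": opening from 0.0 (shut) to 1.0 (fully open).
Only numpy, scipy, OpenCV 4.12 (cv2) and the standard library are available. Lean on these libraries where they do the work, as an engineer would, in place of code of your own. Each camera call takes 0.05 s, during which the arm holds its last target.

TASK

The five lids of the pill organiser stand ajar: with closed fingertips, stroke lightly along the row from the yellow lid to the far blue one, so that each lid in turn is pushed shut. Keep your hand low over the row until the last lid is shut, then draw it away. Do not press hard, shift or lift the organiser, or disturb the jar, cup and tray beside it.

Things in the scene. Friction and masses are not known exactly. Their poses are not given: they have to be found in the camera images.
- organiser: White pill organiser standing loose on the counter, 56 x 216 x 30 mm high without lids, about 0.6 kg. Origin at the centre of its underside; its y axis runs along the row of five compartments (pitch 42 mm, centres at y = +84, +42, 0, -42, -84 mm), z up. The yellow lid is at the +y end, so the stroke runs towards its -y.
- row_start (a point): Point on the row's centre line at the hinge of the yellow lid, at the height of the shut lids' top faces (33 mm above the counter).
- row_end (a point): Point on the row's centre line at the free edge of the fifth lid when shut, at the height of the shut lids' top faces; 207 mm from row_start.
- lid1 (a joint): Angle (rad) of lid 1 from the start of the row, yellow, a stiff flat plate 52 mm wide, 39 mm along the row, 3 mm thick. 0 is shut, positive is open; it stands ajar at 0.35 to 0.65 at first. Hinged on its side nearest the row's start (103.5 mm along the organiser's y), free edge towards the row's end. A slightly stiff hinge (under 0.5 N at the free edge moves it) leaves it where it is put. Counts as shut below 0.15, i.e. free edge less than 6 mm up.
- lid2 (a joint): Angle (rad) of lid 2 from the start of the row, blue, a stiff flat plate 52 mm wide, 39 mm along the row, 3 mm thick. 0 is shut, positive is open; it stands ajar at 0.35 to 0.65 at first. Hinged on its side nearest the row's start (61.5 mm along the organiser's y), free edge towards the row's end. A slightly stiff hinge (under 0.5 N at the free edge moves it) leaves it where it is put. Counts as shut below 0.15, i.e. free edge less than 6 mm up.
- lid3 (a joint): Angle (rad) of lid 3 from the start of the row, blue, a stiff flat plate 52 mm wide, 39 mm along the row, 3 mm thick. 0 is shut, positive is open; it stands ajar at 0.35 to 0.65 at first. Hinged on its side nearest the row's start (19.5 mm along the organiser's y), free edge towards the row's end. A slightly stiff hinge (under 0.5 N at the free edge moves it) leaves it where it is put. Counts as shut below 0.15, i.e. free edge less than 6 mm up.
- lid4 (a joint): Angle (rad) of lid 4 from the start of the row, blue, a stiff flat plate 52 mm wide, 39 mm along the row, 3 mm thick. 0 is shut, positive is open; it stands ajar at 0.35 to 0.65 at first. Hinged on its side nearest the row's start (-22.5 mm along the organiser's y), free edge towards the row's end. A slightly stiff hinge (under 0.5 N at the free edge moves it) leaves it where it is put. Counts as shut below 0.15, i.e. free edge less than 6 mm up.
- lid5 (a joint): Angle (rad) of lid 5 from the start of the row, blue, a stiff flat plate 52 mm wide, 39 mm along the row, 3 mm thick. 0 is shut, positive is open; it stands ajar at 0.35 to 0.65 at first. Hinged on its side nearest the row's start (-64.5 mm along the organiser's y), free edge towards the row's end. A slightly stiff hinge (under 0.5 N at the free edge moves it) leaves it where it is put. Counts as shut below 0.15, i.e. free edge less than 6 mm up.
- amber_jar: Bystander: amber glass jar with white cap, 44 mm across, 70 mm high, loose on the counter beyond the organiser. Origin at the centre of its underside.
- dose_cup: Bystander: open white dosing cup, 44 mm across, 35 mm high, loose on the counter beyond the organiser. Origin at the centre of its underside.
- steel_tray: Bystander: shallow empty steel tray 70 x 150 x 18 mm high, loose on the counter on the robot's side of the organiser. Origin at the centre of its underside.

How it is judged:
By the outcome, as a careful person would: the job done as asked, in the order asked, and still so for the second after the job is handed in, with the robot touching nothing.
It also fails if it takes over 35 s, if anything falls off the work surface, if the arm or the gripper's body presses on something with over 40 N, if the wrist force passes 120 N, or if a joint passes its speed limit or range.

## Working session

There is one attempt and no reset: what is moved stays moved. The work goes in short steps, Python scripts to look and compute and a tool call to move; the robot and the scene stay as the last step left them, time stands still between calls to the robot, and variables do not carry over. Pictures are saved under pics/ and viewed, and the job is handed in when it is done.

Besides the shell and the picture viewer there is one more tool, called by a JSON object that holds its "name" and its "arguments", one argument or row to a line. step_arm: Moves the arm, as the interface text tells. Its arguments: {"type":"object","properties":{"targets":{"type":"array"},"hand":{"type":"number"},"newtons":{"type":"number"}},"required":["targets"]}

```bash
mkdir -p pics
python3 - <<'E'
from workcell import bot, grab_frame, calibration
import cv2,numpy as np
s=bot.read_state();print(s)
for n in ["scene","top"]:
    p,d=grab_frame(n);cv2.imwrite(f"pics/{n}0.png",p);np.save(f"{n}0.npy",d);print(n,calibration(n),(d>0).mean())
E
```

```text
{'time': 0.0, 'qpos': array([-1.25098659e+00,  1.26377558e-01, -4.06161309e-02,  1.40536671e+00,
       -1.95490790e-05,  1.57082757e+00]), 'dq': array([ 1.50665976e-04, -1.09541298e-04,  4.84257183e-04, -7.95996651e-04,
        9.66059154e-05, -2.74512790e-04]), 'joint_efforts': array([-1.96318074e-04, -4.35911787e+01,  3.52924025e+01,  1.72795274e-02,
       -2.81250402e-05,  7.18699766e-06]), 'tool_pos': array([ 164.93349246, -498.03730104,  252.52598438]), 'eef_rot': array([-4.49946316e-04,  8.10665003e-01, -5.85509727e-01, -6.39707040e-04]), 'force': array([-0.04650638, -0.70347283,  0.27334659]), 'torque': array([ 0.01290802,  0.02096018, -0.01159901]), 'grip_width': 0.9984235169520744}
scene {'camera_matrix': array([[405.12128277,   0.        , 320.70479208],
       [  0.        , 405.12128277, 200.63573727],
       [  0.        ,   0.        ,   1.        ]]), 'origin': array([922.76234505, 417.00453728, 454.94413087]), 'rotation': array([0.33808241, 0.15275878, 0.40817344, 0.83412198])} 0.9960859375
top {'camera_matrix': array([[441.04657151,   0.        , 316.01384925],
       [  0.        , 441.04657151, 206.28620673],
       [  0.        ,   0.        ,   1.        ]]), 'origin': array([542.16870849,   2.26941422, 715.01950146]), 'rotation': array([ 0.71031187,  0.04405289, -0.01582165, -0.70232903])} 0.99593359375
```

View pics/scene0.png

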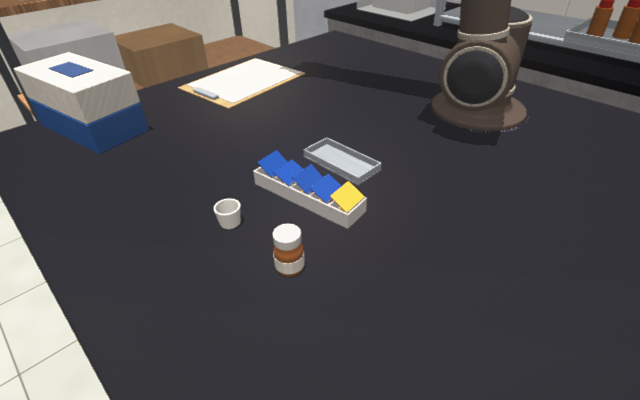

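View pics/top0.png

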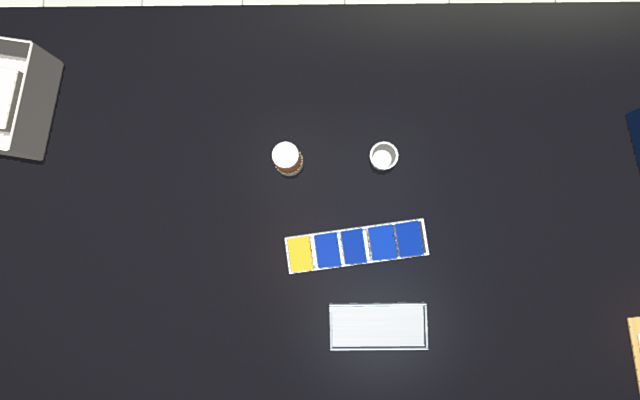

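The organiser runs from the yellow lid near (300,254) to the far blue lid near (411,239) in the top view. The tray is below it, with the jar and cup above.

```bash
cat > h.py <<'E'
import numpy as np,cv2
from scipy.spatial.transform import Rotation as R
from workcell import bot, grab_frame, calibration
def cal(n):
    c=calibration(n);q=c['rotation'];return c['camera_matrix'],c['origin'],R.from_quat([q[1],q[2],q[3],q[0]]).as_matrix()
def pts(d,c):
    K,o,M=c;v,u=np.mgrid[:400,:640]
    P=np.stack([(u-K[0,2])/K[0,0]*d,-(v-K[1,2])/K[1,1]*d,-d],-1)
    return P@M.T+o
def ray(uv,c,z):
    K,o,M=c;uv=np.atleast_2d(uv)
    r=np.c_[(uv[:,0]-K[0,2])/K[0,0],-(uv[:,1]-K[1,2])/K[1,1],-np.ones(len(uv))]@M.T
    return o+r*((z-o[2])/r[:,2])[:,None]
def masks(p):
    h=cv2.cvtColor(p,cv2.COLOR_BGR2HSV)
    return cv2.inRange(h,(105,120,80),(125,255,255)),cv2.inRange(h,(18,120,120),(35,255,255)),cv2.inRange(h,(0,0,110),(180,60,255))
E
python3 - <<'E'
from h import *
for n in ["top","scene"]:
    p=cv2.imread(f"pics/{n}0.png");d=np.load(f"{n}0.npy");c=cal(n);P=pts(d,c)
    b,y,w=masks(p)
    print(n,"table z",[np.round(P[v,u],1) for v,u in [(200,200),(300,250),(250,480)]])
    z=P[...,2]
    # organiser region
    reg=(P[...,0]>250)&(P[...,0]<700)&(abs(P[...,1])<300)
    lid=((b|y)>0)&reg
    k=(lid|((w>0)&reg)).astype(np.uint8)
    nc,L,st,ce=cv2.connectedComponentsWithStats(k)
    for i in range(1,nc):
        if st[i,4]>60:
            m=L==i;q=P[m];print(st[i],np.median(q,0).round(1),q.min(0).round(0),q.max(0).round(0),"rect",cv2.minAreaRect(q[q[:,2]>10][:,:2].astype(np.float32)) if (q[:,2]>10).sum()>5 else None)
    # robust per-colour
    q=P[(y>0)&reg];print("yellow",q.mean(0).round(1),q.min(0).round(0),q.max(0).round(0))
    nc,L,st,ce=cv2.connectedComponentsWithStats(((b>0)&reg).astype(np.uint8))
    for i in range(1,nc):
        if st[i,4]>60:q=P[L==i];print("blue",st[i],q.mean(0).round(1),np.percentile(q[:,2],[2,98]).round(0))
    x0,y0,x1,y1=(270,200,440,360) if n=="top" else (200,130,400,290)
    cr=p[y0:y1,x0:x1];cv2.imwrite(f"pics/{n}_crop.png",cv2.resize(cr,None,fx=3.7 if n=="scene" else 3.5,fy=3.7 if n=="scene" else 3.5,interpolation=cv2.INTER_CUBIC))
E
```

```text
top table z [array([611.4, 223. ,  -1.2]), array([450.6, 135.4,   1. ]), array([ 535.5, -230.6,    0.6])]
[271 142  30  28 597] [673.2  75.4  69.2] [542.   2.  -3.] [699. 107. 715.] rect ((622.3027954101562, 35.492515563964844), (168.30755615234375, 42.113616943359375), 36.56658935546875)
[369 143  30  27 642] [684.2 -76.8  10.4] [ 542. -102.   -4.] [700.   2. 715.] rect ((617.454833984375, -50.21354293823242), (42.52005386352539, 178.55508422851562), 68.51376342773438)
[277 155  26  21  91] [656.5  64.6  26.5] [651.  53.  -1.] [685.  96.  39.] rect ((661.8600463867188, 68.21482849121094), (17.753677368164062, 42.97849655151367), 31.783143997192383)
[ 284  218  146   56 5119] [540.1 -31.7  38.8] [ 494. -151.   -4.] [586.  83. 715.] rect ((539.4616088867188, -33.21546936035156), (56.05966567993164, 216.49050903320312), 8.608928680419922)
[ 329  302  100   49 4664] [414.  -69.3   2.9] [ 375. -147.   -3.] [542.   8. 715.] rect ((461.5126953125, -67.94279479980469), (163.81788635253906, 150.55938720703125), 1.0332497358322144)
yellow [526.7  53.2  42.9] [500.   2.  31.] [553.  73. 715.]

[... 510 characters left out ...]
569580078), 8.809103965759277)
[213 198  28  31 589] [681.7 -77.1  23. ] [ 639. -141.   -2.] [700. -52.  36.] rect ((681.5571899414062, -74.35679626464844), (45.78667449951172, 36.72199630737305), 89.6640396118164)
[272 223  30  27 652] [680.   81.3  69.9] [607.  -9.  -1.] [697.  97.  73.] rect ((677.487548828125, 76.89179992675781), (39.06336212158203, 38.502647399902344), 70.30223083496094)
[274 253  30  21 325] [690.   94.   20.9] [663.  67.   8.] [700.  99.  34.] rect ((685.4403076171875, 87.45411682128906), (18.003679275512695, 43.14424133300781), 53.38493728637695)
yellow [528.5  53.1  40.5] [455. -41.  -1.] [558.  74.  53.]
blue [ 257  150   84   53 1731] [546.  -49.5  42.7] [ 1. 54.]
```

View pics/top_crop.png

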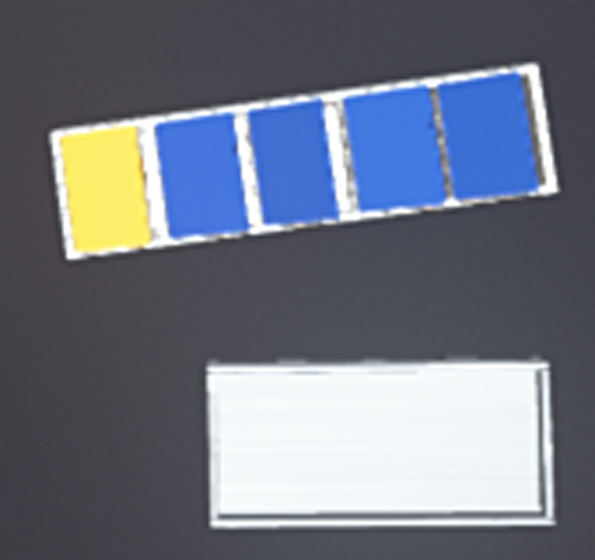

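View pics/scene_crop.png

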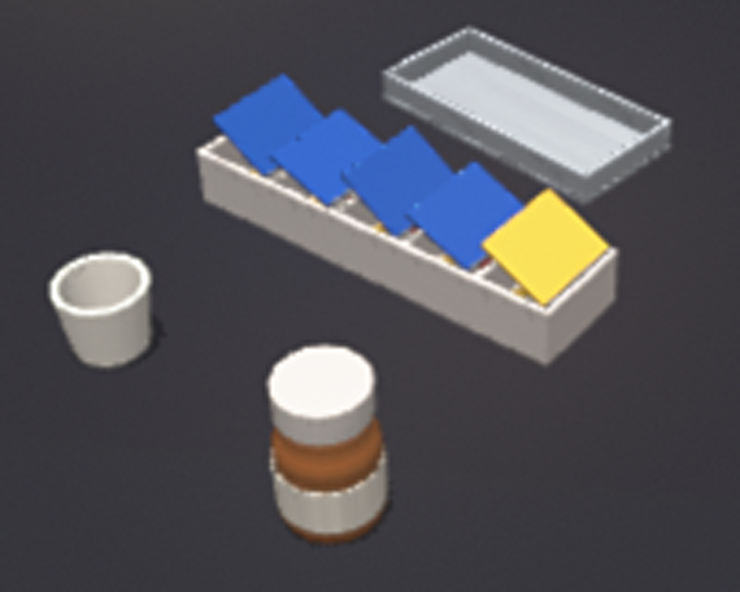

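Top-view fit: the organiser centre is (539.5, -33.2) and its yaw is 8.6°, so the stroke direction is (0.15, -0.99). I'll move above the row start with the fingers shut and tool y along the stroke.

{"name": "step_arm", "arguments": {
  "targets": [
    [-33,-39,3,0,0,-6],
    [-66,-78,6,0,0,-12],
    [-99,-117,9,0,0,-18],
    [-132,-156,12,0,0,-24],
    [-165,-195,15,0,0,-30],
    [-198,-234,18,0,0,-36],
    [-231,-273,21,0,0,-42],
    [-264,-312,24,0,0,-48],
    [-297,-351,27,0,0,-54],
    [-330,-390,30,0,0,-60]
  ],
  "hand": 0,
  "newtons": 20
}}

```text
time: 1.35
tool_pos: [432.0, -60.8, 223.0]
eef_rot: [0.0, 0.995, -0.1, -0.0]
force: [0.7, -0.4, 0.0]
grip_width: -0.002
```

```bash
cat > tgt.py <<'E'
from h import *
import sys
C=np.array([539.5,-33.2]);a=np.radians(8.6);u=np.array([-np.sin(a),np.cos(a)])
def show(s_tcp=None,h=None,cross=0):
    st=bot.read_state();q=st['eef_rot'];M=R.from_quat([q[1],q[2],q[3],q[0]]).as_matrix();p=st['tool_pos']
    yt=np.append(-u,0);xt=np.array([np.cos(a),np.sin(a),0]);D=np.c_[xt,yt,[0,0,-1]]
    rel=p[:2]-(C+103.5*u)
    print("t",st['time'],"p",p.round(1),"s_tcp",(rel@-u).round(1),"cross",(rel@xt[:2]).round(1),"h",(p[2]-55).round(1),"F",(D.T@st['force']).round(2),"grip",st['grip_width'])
    print("turn",np.degrees(R.from_matrix(M.T@D).as_rotvec()).round(2))
    if s_tcp is not None:
        T=np.append(C+103.5*u-s_tcp*u+cross*xt[:2],55+h);print("shift",(M.T@(T-p)).round(1))
if __name__=="__main__": show(*map(float,sys.argv[1:]))
E
python3 tgt.py -14 70
```

```text
t 1.35 p [432.  -60.8 223. ] s_tcp 114.7 cross -110.5 h 168.0 F [ 0.67  0.51 -0.01] grip -0.0023124451634896886
turn [ 1.000e-02  1.000e-02 -2.007e+01]
shift [  59.6 -158.8   98. ]
```

{"name": "step_arm", "arguments": {
  "targets": [
    [12,-32,0,0,0,-4],
    [24,-64,0,0,0,-8],
    [36,-96,0,0,0,-12],
    [48,-128,10,0,0,-16],
    [59.6,-158.8,40,0,0,-20],
    [59.6,-158.8,70,0,0,-20],
    [59.6,-158.8,90,0,0,-20],
    [59.6,-158.8,98,0,0,-20],
    [59.6,-158.8,98,0,0,-20],
    [59.6,-158.8,98,0,0,-20]
  ]
}}

```text
time: 2.6
tool_pos: [522.5, 80.9, 126.3]
eef_rot: [-0.0, 0.997, 0.072, 0.001]
force: [0.5, -0.3, 0.2]
grip_width: -0.001
```

```bash
python3 tgt.py -14 9
python3 - <<'E'
from h import *
c=cal("wrist");p,d=grab_frame("wrist");cv2.imwrite("pics/w1.png",p)
p2,_=grab_frame("scene");cv2.imwrite("pics/s1.png",cv2.resize(p2[120:300,180:420],None,fx=3,fy=3))
P=pts(d,c);b,y,w=masks(p)
reg=(abs(P[...,0]-540)<80)&(abs(P[...,1]+33)<140)&(P[...,2]>20)&(P[...,2]<70)&((b|y|w)>0)
q=P[reg];print(reg.sum(),cv2.minAreaRect(q[:,:2].astype(np.float32)) if len(q) else 0)
E
```

```text
t 2.6 p [522.5  80.9 126.3] s_tcp -11.9 cross 0.3 h 71.3 F [ 0.42  0.4  -0.23] grip -0.0007048630807478627
turn [-0.   -0.08 -0.29]
shift [-0.4 -2.1 62.3]
2699 ((531.8548583984375, 20.077701568603516), (56.173770904541016, 108.65943145751953), 8.688968658447266)
```

View pics/w1.png

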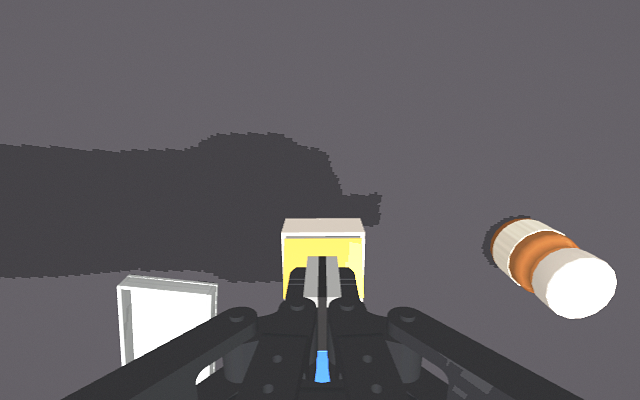

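View pics/s1.png

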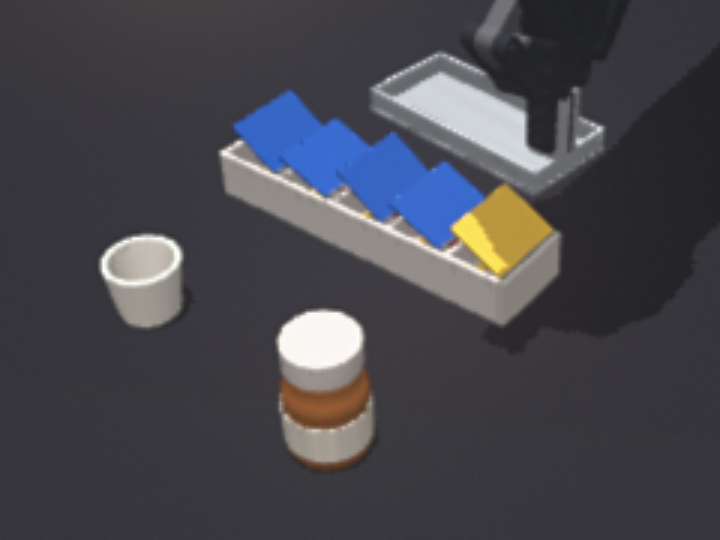

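The wrist view agrees with the top fit to within 1 mm: the row lies straight ahead and the yellow lid is under the pads. I'll descend to just before the yellow hinge.

{"name": "step_arm", "arguments": {
  "targets": [
    [-0.4,-2,15,0,0,0],
    [-0.4,-2,30,0,0,0],
    [-0.4,-2,45,0,0,0],
    [-0.4,-2,56,0,0,0],
    [-0.4,-2,62,0,0,0],
    [-0.4,-2,62,0,0,0],
    [-0.4,-2,62,0,0,0]
  ]
}}

```text
time: 3.58
tool_pos: [521.7, 82.9, 63.7]
eef_rot: [-0.0, 0.997, 0.073, 0.0]
force: [0.2, 0.3, 0.5]
grip_width: 0.001
```

```bash
python3 tgt.py -14 9;python3 - <<'E'
from h import *
p2,_=grab_frame("scene");cv2.imwrite("pics/s2.png",cv2.resize(p2[120:300,180:420],None,fx=3,fy=3))
E
```

```text
t 3.575 p [521.7  82.9  63.7] s_tcp -14.0 cross -0.2 h 8.7 F [ 0.24 -0.3  -0.52] grip 0.000861187259217736
turn [-0.   -0.04 -0.28]
shift [ 0.2 -0.  -0.3]
```

View pics/s2.png

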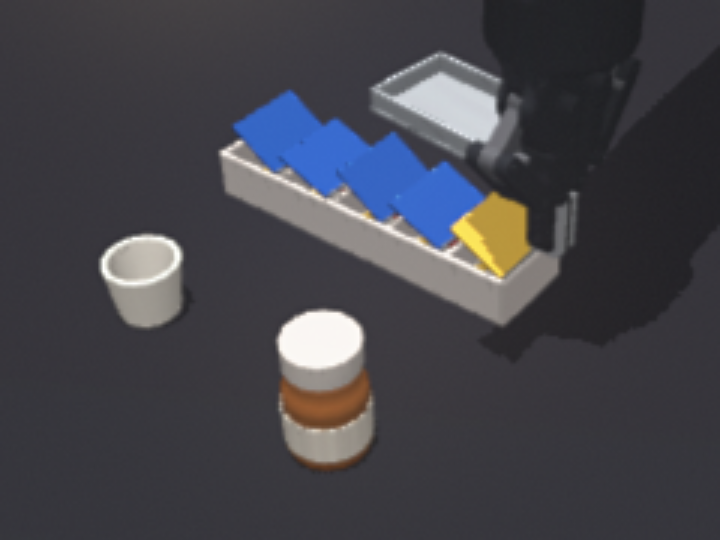

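{"name": "step_arm", "arguments": {
  "targets": [
    [0,4,0.5,0,0,0],
    [0,8,1,0,0,0],
    [0,12,1.5,0,0,0],
    [0,16,2.2,0,0,0],
    [0,20,3,0,0,0],
    [0,24,3.8,0,0,0],
    [0,28,4.6,0,0,0],
    [0,32,5.4,0,0,0],
    [0,36,6.2,0,0,0],
    [0,39,6.7,0,0,0]
  ]
}}

```text
time: 4.88
tool_pos: [527.0, 44.0, 56.5]
eef_rot: [0.0, 0.997, 0.073, -0.0]
force: [0.4, 1.1, -1.1]
grip_width: 0.0
```

```bash
python3 tgt.py 25 2;python3 - <<'E'
from h import *
p2,_=grab_frame("scene");cv2.imwrite("pics/s3.png",cv2.resize(p2[120:300,180:420],None,fx=3,fy=3))
E
```

```text
t 4.875 p [527.   44.   56.5] s_tcp 25.3 cross -0.8 h 1.5 F [ 0.6  -1.    1.06] grip 9.808425984170591e-05
turn [ 0.    0.01 -0.28]
shift [ 0.8 -0.3 -0.5]
```

View pics/s3.png

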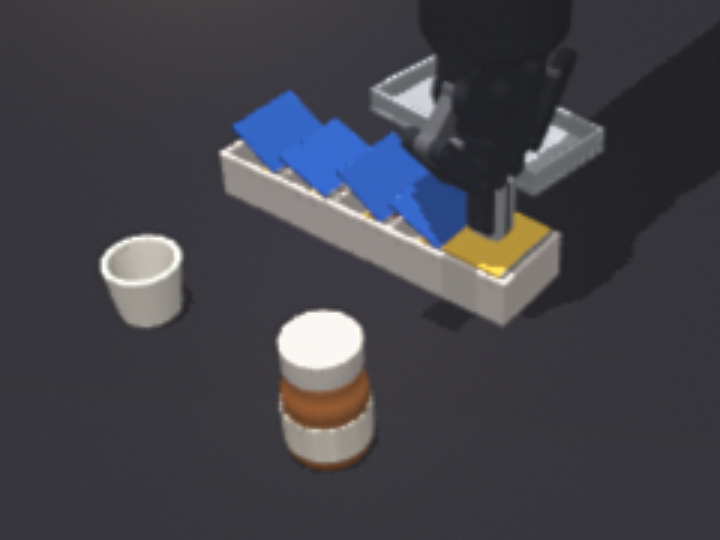

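Yellow is shut, the organiser hasn't moved, and the force is about 1 N. On to lid 2 with the same shallow wave.

{"name": "step_arm", "arguments": {
  "targets": [
    [0.3,4.2,-2,0,0,0],
    [0.5,8.4,-4,0,0,0],
    [0.7,12.6,-5.5,0,0,0],
    [0.8,16.8,-5.5,0,0,0],
    [0.8,21,-4.8,0,0,0],
    [0.8,25.2,-4,0,0,0],
    [0.8,29.4,-3,0,0,0],
    [0.8,33.6,-2,0,0,0],
    [0.8,37.8,-1,0,0,0],
    [0.8,42,-0.2,0,0,0]
  ]
}}

```text
time: 6.18
tool_pos: [533.9, 2.6, 56.7]
eef_rot: [-0.0, 0.997, 0.073, -0.0]
force: [0.4, 0.7, 0.0]
grip_width: 0.0
```

```bash
python3 tgt.py 67 2;python3 - <<'E'
from h import *
p2,_=grab_frame("scene");cv2.imwrite("pics/s4.png",cv2.resize(p2[120:300,180:420],None,fx=3,fy=3))
E
```

```text
t 6.175 p [533.9   2.6  56.7] s_tcp 67.3 cross -0.2 h 1.7 F [ 0.47 -0.6  -0.03] grip 1.5806579706477067e-05
turn [-0.    0.01 -0.28]
shift [ 0.2 -0.3 -0.3]
```

View pics/s4.png

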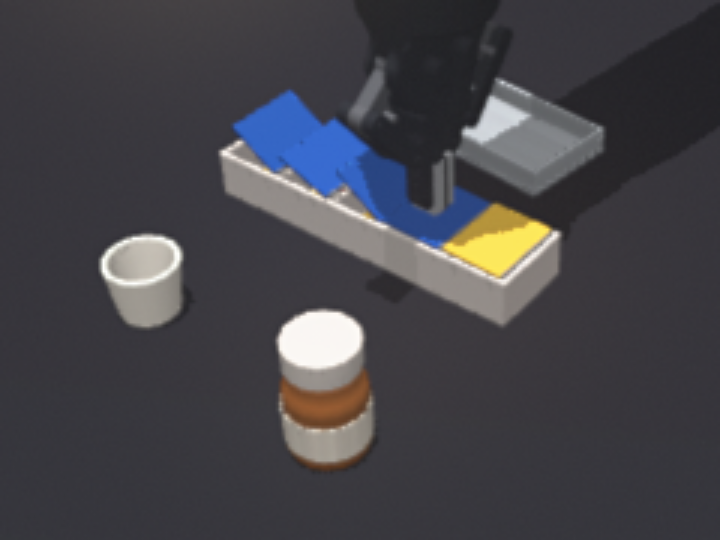

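Lid 2 is shut and nothing has shifted. Lids 3 and 4 next.

{"name": "step_arm", "arguments": {
  "targets": [
    [0.3,4.2,-2,0,0,0],
    [0.4,8.4,-4,0,0,0],
    [0.5,12.6,-5.5,0,0,0],
    [0.5,16.8,-5.5,0,0,0],
    [0.5,21,-4.8,0,0,0],
    [0.5,25.2,-4,0,0,0],
    [0.5,29.4,-3,0,0,0],
    [0.5,33.6,-2,0,0,0],
    [0.5,37.8,-1,0,0,0],
    [0.5,42,-0.2,0,0,0]
  ]
}}

```text
time: 7.48
tool_pos: [540.4, -38.9, 56.9]
eef_rot: [0.0, 0.997, 0.073, -0.0]
force: [-1.1, 0.5, -0.4]
grip_width: -0.001
```

```bash
python3 tgt.py 109 2
```

```text
t 7.475 p [540.4 -38.9  56.9] s_tcp 109.3 cross 0.1 h 1.9 F [-1.04 -0.62  0.42] grip -0.0014337660439953095
turn [ 0.    0.01 -0.28]
shift [-0.1 -0.3 -0.1]
```

{"name": "step_arm", "arguments": {
  "targets": [
    [0.1,4.2,-2,0,0,0],
    [0.1,8.4,-4,0,0,0],
    [0.1,12.6,-5.5,0,0,0],
    [0.1,16.8,-5.5,0,0,0],
    [0.2,21,-4.8,0,0,0],
    [0.2,25.2,-4,0,0,0],
    [0.2,29.4,-3,0,0,0],
    [0.2,33.6,-2,0,0,0],
    [0.2,37.8,-1,0,0,0],
    [0.2,42,0,0,0,0]
  ]
}}

```text
time: 8.72
tool_pos: [546.7, -80.5, 56.9]
eef_rot: [-0.0, 0.997, 0.073, -0.0]
force: [-0.2, 0.2, -0.3]
grip_width: 0.001
```

```bash
python3 tgt.py 151 2;python3 - <<'E'
from h import *
p2,_=grab_frame("scene");cv2.imwrite("pics/s5.png",cv2.resize(p2[120:300,180:420],None,fx=3,fy=3))
E
```

```text
t 8.725 p [546.7 -80.5  56.9] s_tcp 151.3 cross 0.1 h 1.9 F [-0.15 -0.18  0.33] grip 0.0006916099736583167
turn [-0.    0.   -0.28]
shift [-0.1 -0.3 -0.1]
```

View pics/s5.png

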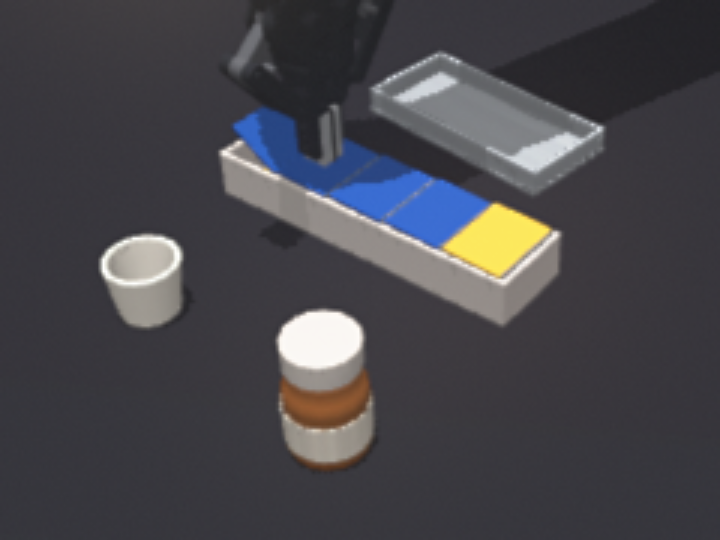

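{"name": "step_arm", "arguments": {
  "targets": [
    [0,4.2,-2,0,0,0],
    [0,8.4,-4,0,0,0],
    [0,12.6,-5.5,0,0,0],
    [0,16.8,-5.5,0,0,0],
    [0,21,-4.8,0,0,0],
    [0,25.2,-4,0,0,0],
    [0,29.4,-3,0,0,0],
    [0,33.6,-2,0,0,0],
    [0,37.8,-1,0,0,0],
    [0,42,0,0,0,0]
  ]
}}

```text
time: 10.02
tool_pos: [552.8, -122.0, 56.9]
eef_rot: [-0.0, 0.997, 0.073, -0.0]
force: [0.1, -0.2, 0.0]
grip_width: 0.002
```

```bash
python3 tgt.py 207 2;python3 - <<'E'
from h import *
p2,_=grab_frame("scene");cv2.imwrite("pics/s6.png",cv2.resize(p2[120:300,180:420],None,fx=3,fy=3))
E
```

```text
t 10.025 p [ 552.8 -122.    56.9] s_tcp 193.3 cross -0.1 h 1.9 F [ 0.09  0.2  -0.04] grip 0.0023454470840372256
turn [-0.    0.01 -0.28]
shift [ 0.2 13.7 -0.1]
```

View pics/s6.png

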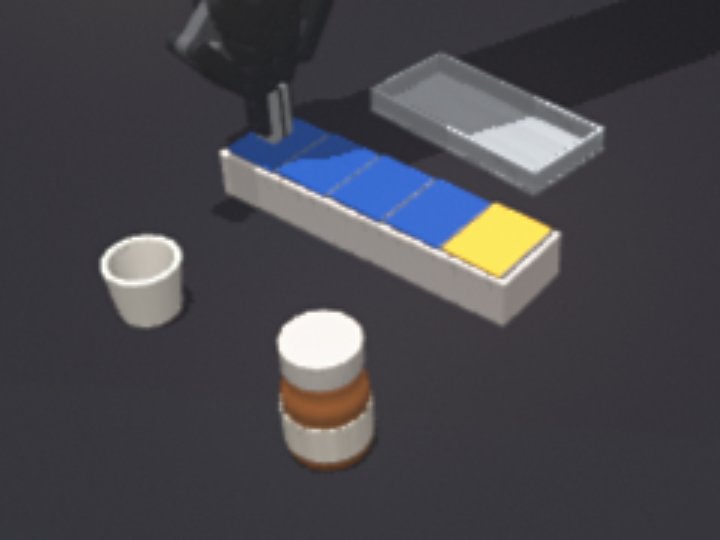

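All five lids look shut. I'll finish the stroke past the row end, then lift away.

{"name": "step_arm", "arguments": {
  "targets": [
    [0,5,0,0,0,0],
    [0,10,0,0,0,0],
    [0,16,0,0,0,0],
    [0,22,-2,0,0,0],
    [0,28,-15,0,0,0],
    [0,36,-40,0,0,0],
    [0,50,-75,0,0,0],
    [0,70,-110,0,0,0],
    [0,95,-145,0,0,0],
    [0,120,-170,0,0,0]
  ]
}}

```text
time: 11.32
tool_pos: [570.5, -241.5, 230.1]
eef_rot: [0.001, 0.997, 0.073, 0.001]
force: [0.7, -0.3, 0.1]
grip_width: -0.002
```

{"name": "step_arm", "arguments": {
  "targets": [
    [0,20,-5,0,0,0],
    [0,40,-5,0,0,0],
    [0,60,-5,0,0,0],
    [0,75,-5,0,0,0],
    [0,80,-5,0,0,0],
    [0,80,-5,0,0,0],
    [0,80,-5,0,0,0],
    [0,80,-5,0,0,0]
  ]
}}

```text
time: 12.32
tool_pos: [581.8, -319.1, 232.2]
eef_rot: [-0.0, 0.997, 0.073, 0.0]
force: [-1.2, 0.3, -0.0]
grip_width: -0.003
```

Run:
```python
from h import *
print(bot.read_state()['force'],bot.read_state()['tool_pos'])
for n in ["scene","top"]:
    p,d=grab_frame(n);c=cal(n);P=pts(d,c)
    cr=p[120:300,180:420] if n=="scene" else p[130:370,220:480]
    cv2.imwrite(f"pics/{n}7.png",cv2.resize(cr,None,fx=2.5,fy=2.5))
    old=cv2.imread(f"pics/{n}0.png")
    if n=="top":
        b,y,w=masks(p);q=P[(P[...,2]>20)&(P[...,2]<60)&(abs(P[...,0]-540)<60)&(abs(P[...,1]+33)<130)]
        print(cv2.minAreaRect(q[:,:2].astype(np.float32)),np.percentile(q[:,2],[50,98,100]))
        m=((b|y)>0)&(abs(P[...,0]-540)<60)&(abs(P[...,1]+33)<130);print("lid z",np.percentile(P[m][:,2],[1,50,99,100]))
    for nm,(x0,y0,x1,y1) in ({"jar":(265,135,310,182),"cup":(365,138,402,176),"tray":(325,298,432,354)} if n=="top" else {"jar":(268,222,308,278),"cup":(210,197,245,230)}).items():
        A=cv2.cvtColor(old[y0:y1,x0:x1],6).astype(np.float32);B=cv2.cvtColor(p[y0:y1,x0:x1],6).astype(np.float32);print(n,nm,cv2.phaseCorrelate(A,B))
```

```text
[-1.15757581  0.34662442 -0.04439841] [ 581.77238292 -319.07701971  232.18074171]
scene jar ((-0.0009723840409066042, 0.014349539584468829), 0.9999736162026723)
scene cup ((0.014416834036445891, -0.03674817454552226), 0.9964935786010306)
((539.4470825195312, -32.98594665527344), (56.092708587646484, 216.32553100585938), 8.594245910644531) [33.13571049 35.86048701 38.21461294]
lid z [ 30.62475437  33.40470567  36.73048566 715.01950146]
top jar ((0.5095875589949905, 0.03381979049381556), 0.9964579935427065)
top cup ((-0.0014717523484328865, -0.0027538881153965633), 0.9998189873248339)
top tray ((0.0003080285857848253, 0.04122081968870006), 0.9992431104919057)
```

View pics/scene7.png

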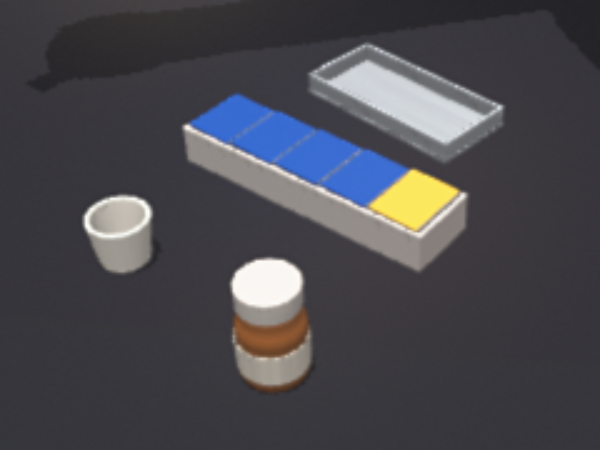

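View pics/top7.png

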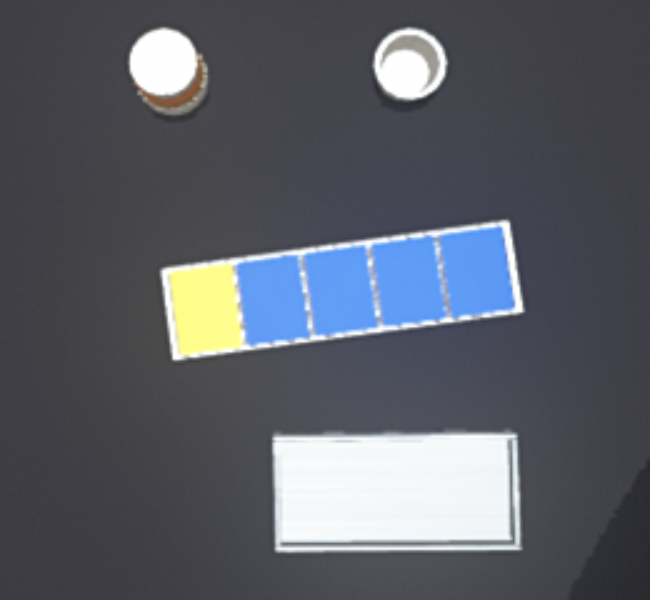

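Both views show all five lids flat and the organiser, jar, cup and tray where they were. Handing in.

```bash
python3 -c "
from workcell import bot
print(bot.hand_in())"
```

```text
the job is handed in; nothing more can be done
None
```

All five lids are shut. I stroked with closed fingertips from the yellow lid to the far blue one, passing each free edge about 2 mm above shut height and rising about 5 mm over each hinge. I then drew the hand clear and handed the job in at about 12.4 s.

- **Lids:** both final views show every lid flat. The lid surfaces lie at about 33 mm with depth noise of about 4 mm, below the 6 mm open limit.
- **Organiser:** the final fit differs from the first by about 0.2 mm in position and 0.02° in yaw.
- **Force:** readings at the end of each move were about 1.6 N or less. I did not record the force during the moves.
- **Bystanders:** the cup and tray shifted by less than 0.05 pixel. The jar is the one disagreement: the top view suggested a 0.5 pixel shift, but the scene view showed less than 0.02. The hand never went near the jar, so I put this down to a change in lighting.

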